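Roll the shaker back onto its tape mark

TASK

The long tube shaker has rolled off its tape mark on the felt-lined percussion tray. Without picking it up, roll it gently back over the felt with your fingertips, pushing on its side and sideways on its top, until it lies still lengthwise along the tape, with its middle over the strip's centre line and some tape showing at both ends. Leave the short shaker, the cowbell and the wood block where they are.

Things in the scene. Friction and masses are not known exactly. Their poses are not given: they have to be found in the camera images.
- shaker_center (a point): middle of the long tube shaker's axis: plain aluminium tube, black end caps, 48 mm diameter, 190 mm long, about 0.16 kg, lying on the felt (axis 24 mm above it). x along the tube; y, z turn as it rolls. Dragged by a fingertip resting on its top (2 N) it rolls half as far as the fingertip and stops with it; pushed on its flank it rolls with the finger, but a short shove can send it 10 to 20 mm ahead
- mark_center (a point): centre of the tape mark, at felt height (12 mm above the table): a flat straight strip of white cloth tape stuck on the felt, 280 mm long, 12 mm wide, too thin to feel. x along the strip, y across it, z up. At the start it lies 120 to 215 mm beside the shaker, left or right of it, parallel to it within 6 degrees; pushing the tube off-centre hardly turns it, so it stays about as parallel
- tray: fixed trap tray: plywood board 400 mm (its x) by 780 mm (its y) lined with charcoal felt; origin at the centre of its underside on the table, z up. The felt is 12 mm above the table; rims 12 mm wide stand round the edge, their top 26 mm above the table
- short_shaker_center (a point): centre of the short tube shaker, the same 48 mm diameter but 110 mm long, lying near one end of the tray; the point is on its axis at mid-length, x along the tube; leave alone
- cowbell: loose steel cowbell 140 mm long (its x), 88 mm wide at the mouth and 60 mm at the other end, 58 mm high, with a small clamp screw on top (63 mm high in all), lying on the felt; origin at the centre of its underside; leave alone
- wood_block: loose wood block 180 x 65 x 45 mm (x, y, z) near one end of the tray; origin at the centre of its underside; leave alone
There are look-alikes about, which are no part of the job. What is shaped like the part that bears shaker_center but red or yellow is not meant.

How it is judged:
By the outcome, as a careful person would: the job done as asked, in the order asked, and still so for the second after the job is handed in, with the robot touching nothing.
It also fails if it takes over 58 s, if anything falls off the work surface, if the arm or the gripper's body presses on something with over 40 N, if the wrist force passes 120 N, or if a joint passes its speed limit or range.

ROBOT

A 6-joint arm with a two-finger parallel gripper is mounted at the origin on the work surface. World frame = base frame: x ahead of the robot, y to its left, z up, the work surface at z = 0. Lengths are in mm, angles in rad, forces in N, time in s.
With the tool pointing down it reaches from about 350 to 775 mm from the base axis. Payload 7.3 kg.
Tool frame: the origin (TCP) lies on the centre line of the jaws, within the pads' length; the fingertips stand 17 mm ahead of it and the grasp point (between the pads) lies 2 mm behind it; z points along the fingers, y is the line along which they close (so a half turn about z gives the same grasp; the last joint's range is limited). The gripper opens to 92 mm and grips with 3 to 60 N. Pads are 19 mm wide; open, the fingers measure 130 mm over their backs; the gripper's body (75 mm by 190 mm) begins 47 mm behind the grasp point.
Start: joints at [1.046, 0.342, 1.524, -0, 1.275, -0.146], TCP at [194.134, 487.806, 243.741] pointing down, gripper open.
Joint ranges: [-2.53, 2.53], [-0.77, 2.02], [0.04, 2.7], [-1, 4.14], [0.28, 2.66], [-3.11, 3.11]. Speed limits (rad/s): [2.57, 2.57, 3.14, 3.14, 3.14, 3.14].

INTERFACE

Orientations are given as [roll, pitch, yaw] about the fixed x, y, z axes, in that order (R = Rz(yaw) Ry(pitch) Rx(roll)).
In Python, from plant import bot gives the robot as it stands. The module is installed in compiled form; this text tells all that it offers.
- The arm moves only by the shell command python3 -m pendant 'ROWS'. ROWS is JSON, a list of rows, each a list of 3 entries, a list of its own where there are three numbers: the shift along the world's x, y, z as a fraction of full scale, then the turn, a rotation vector about the world's x, y, z as a fraction of full scale, then the opening, from -1 (shut) to 1 (fully open), so that 0 is half open. In form: [[[tx, ty, tz], [rx, ry, rz], claw], ...]. A call has exactly 10 rows; each row shifts and turns the commanded pose from where the row before left it; what a row does not reach is not made up. Full scale, the value 1, is 30 mm for a shift and 0.12 rad for a turn. A row lasts 1/12 s, in which the tool goes at most 41.7 mm and 7.16 degrees, less where a joint would pass 70% of its speed; a pose out of reach is approached as far as the arm can. A call with a number of a shift or a turn outside -1 to 1 is refused whole. A call with a gripper value outside its range is refused whole. The fingers move at their own pace and stop on an object; the grip force is fixed at half the most. Time passes only in rows, so rows that do not move let the fingers close, or fill a call up. It gives the time, the measured TCP pose, the force, the opening and the grip force at its end, in the units of the state.
- bot.get_obs(): the state, without advancing time (a new reading comes with each control period).
- bot.capture(name): name is "scene" or "side" or "wrist"; returns the picture (384x512x3 uint8, blue, green, red); there is no depth.
- bot.camera_params(name): a dict with "fovy" (degrees; the focal length in pixels is half the picture's height over the tangent of half this angle, whatever the lens; pixels are square), "cx", "cy" (the principal point, pixels), "camera_from_world" (4x4, takes a point from world to camera coordinates). Camera axes: x right, y down, z forward; pixel columns grow to the right and rows downward; lengths in mm; the calibration is good to about 2 mm. A picture is of the moment at which its call begins: read the wrist's pose just before it. camera_params takes no time and is no camera call; for the wrist camera it gives the pose at the moment of the call.
- bot.close_job(): hands the job in; it is judged then, once.
The state is a dict: "time": time; "joint_positions": joint angles; "dq": joint speeds; "tau": joint torques, N m; "tool_pos": TCP position; "tcp_rot": TCP orientation; "contact_force": force on the tool from outside, world axes, zero at the start; "moment": the same for the moment, N m; "grip_width": finger opening in mm; "finger_force": force on a finger pad.
Only numpy, scipy, OpenCV 4.12 (cv2) and the standard library are available. Lean on these libraries where they do the work, as an engineer would, in place of code of your own. Each camera call takes 0.05 s, during which the arm holds its last target. There are 200 camera calls.

## Working session

There is one attempt and no reset: what is moved stays moved. The work goes in short steps, Python scripts to look and compute and a shell command to move; the robot and the scene stay as the last step left them, time stands still between calls to the robot, and variables do not carry over. Pictures are saved under pics/ and viewed, at most 10 in all, crops included, and the job is handed in when it is done.

```bash
mkdir -p pics; python3 - <<'E'
from plant import bot
import cv2,numpy as np
for n in("scene","side"):
    im=bot.capture(n); cv2.imwrite(f"pics/{n}0.png",im)
    p=bot.camera_params(n); print(n,p["fovy"],p["cx"],p["cy"],np.round(p["camera_from_world"],3).tolist())
o=bot.get_obs();print(o)
E
```

```text
scene 46.15240550317188 255.43766705850865 192.3657426832876 [[0.088, 0.996, -0.007, -79.56], [0.813, -0.076, -0.577, -403.757], [-0.575, 0.045, -0.817, 1764.474], [0.0, 0.0, 0.0, 1.0]]
side 49.87630323983366 259.29127895918737 192.4928933243078 [[-0.988, -0.155, 0.019, 560.248], [-0.117, 0.653, -0.748, 93.033], [0.104, -0.741, -0.663, 1281.789], [0.0, 0.0, 0.0, 1.0]]
{'time': 0.1, 'joint_positions': array([ 1.04599693e+00,  3.42650425e-01,  1.52490391e+00, -7.85620186e-06,
        1.27543342e+00, -1.46016705e-01]), 'dq': array([ 0.0021751 , -0.00266457, -0.0011988 ,  0.00201454, -0.00090249,
       -0.00012614]), 'tau': array([ 1.25184466e-03, -4.32003486e+01, -2.44693923e+01,  7.19149760e-02,
        5.26743138e-02, -4.30763521e-05]), 'tool_pos': array([193.95569077, 487.49007647, 243.12195455]), 'tcp_rot': array([-3.14021130e+00, -1.95552769e-04,  2.76281212e+00]), 'contact_force': array([ 0.43943104,  0.43166984, -0.38379743]), 'moment': array([0.02854165, 0.02142364, 0.0084246 ]), 'finger_force': 0.0, 'grip_width': 92.29851390413029}
```

View pics/scene0.png

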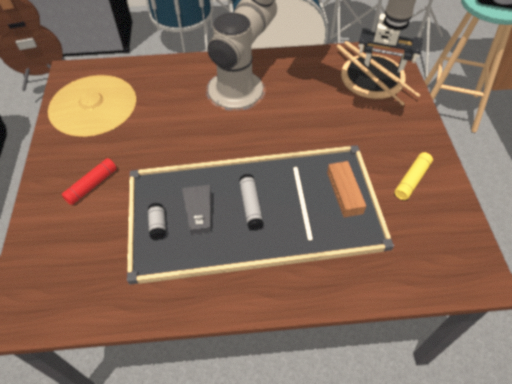

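View pics/side0.png

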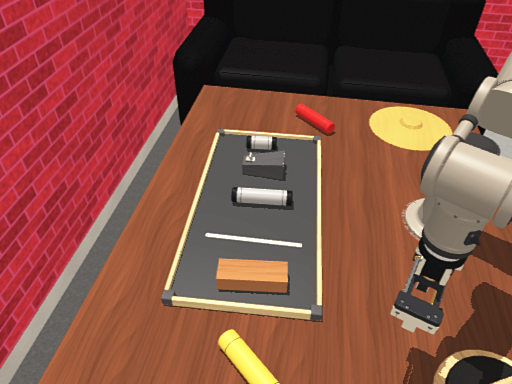

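```bash
cat > h.py <<'E'
from plant import bot
import cv2,numpy as np
def ray(n,uv,z,p=None):
    p=p or bot.camera_params(n); T=np.array(p["camera_from_world"]);R=T[:3,:3];c=-R.T@T[:3,3]
    f=192/np.tan(np.radians(p["fovy"]/2)); d=R.T@np.array([(uv[0]-p["cx"])/f,(uv[1]-p["cy"])/f,1])
    return c+d*(z-c[2])/d[2]
def proj(n,X):
    p=bot.camera_params(n);q=np.array(p["camera_from_world"])@np.append(X,1);f=192/np.tan(np.radians(p["fovy"]/2))
    return q[:2]/q[2]*f+[p["cx"],p["cy"]]
def blobs(n,im,zs=(12,36),th=110):
    # grey-white blobs inside tray; ends of the principal axis projected at each z
    hsv=cv2.cvtColor(im,cv2.COLOR_BGR2HSV); m=((hsv[...,2]>th)&(hsv[...,1]<70)).astype(np.uint8)
    k,l,s,c=cv2.connectedComponentsWithStats(m)
    for i in range(1,k):
        if s[i,4]<60: continue
        g=ray(n,c[i],12)
        if not(250<g[0]<800 and abs(g[1])<450): continue
        (cx,cy),(w,h),a=cv2.minAreaRect(np.argwhere(l==i)[:,::-1].astype(np.float32))
        a=np.radians(a); d=np.array([np.cos(a),np.sin(a)])*w/2 if w>h else np.array([-np.sin(a),np.cos(a)])*h/2
        print(n,"px",np.round([cx,cy]),"area",s[i,4],"wh",np.round([w,h],1))
        for z in zs:
            A,B=ray(n,(cx,cy)-d,z),ray(n,(cx,cy)+d,z)
            v=A-B; v*=np.sign(v[0]); print("  z",z,"mid",np.round((A+B)[:2]/2,1),"len",round(np.linalg.norm(v),1),"yaw",round(np.degrees(np.arctan2(v[1],v[0])),2))
E
python3 - <<'E'
from h import *
for n in("scene","side"): blobs(n,cv2.imread(f"pics/{n}0.png"))
E
```

```text
scene px [192. 169.] area 60 wh [ 1.  59.3]
  z 12 mid [ 392.3 -167.5] len 198.8 yaw -86.95
  z 36 mid [ 411.6 -164.8] len 194.8 yaw -86.95
scene px [302. 203.] area 526 wh [76.1  7.1]
  z 12 mid [556. 180.] len 289.2 yaw 1.49
  z 36 mid [571.9 175.8] len 283.4 yaw 1.49
scene px [250. 198.] area 684 wh [43.5 16.5]
  z 12 mid [526.9  14.9] len 169.5 yaw 4.7
  z 36 mid [543.4  13.9] len 166.1 yaw 4.7
scene px [198. 207.] area 913 wh [40.6 25.4]
  z 12 mid [ 544.5 -152.2] len 156.3 yaw 5.43
  z 36 mid [ 560.7 -149.8] len 153.2 yaw 5.43
scene px [155. 218.] area 355 wh [23.5 16.5]
  z 12 mid [ 575.1 -285.3] len 88.3 yaw 5.91
  z 36 mid [ 590.7 -280.2] len 86.5 yaw 5.91
scene px [382. 237.] area 86 wh [27.7 11.6]
  z 12 mid [707.4 401.6] len 86.9 yaw 17.67
  z 36 mid [720.4 392.9] len 85.2 yaw 17.67
scene px [200. 266.] area 122 wh [  1.1 121.9]
  z 12 mid [ 756.7 -145.8] len 352.4 yaw -87.09
  z 36 mid [ 768.6 -143.5] len 345.4 yaw -87.09
scene px [132. 275.] area 70 wh [10. 10.]
  z 12 mid [ 765.5 -344.8] len 31.6 yaw 3.95
  z 36 mid [ 777.3 -338.5] len 31.0 yaw 3.95
side px [202. 178.]
[... 360 characters left out ...]
 -65.4] len 518.6 yaw -87.25
side px [264. 158.] area 477 wh [13. 41.]
  z 12 mid [ 586.1 -217.5] len 148.7 yaw 10.41
  z 36 mid [ 582.  -185.6] len 144.7 yaw 10.41
side px [261. 196.] area 755 wh [50.4 15.3]
  z 12 mid [564.  -11.7] len 163.7 yaw 4.46
  z 36 mid [560.4  14.7] len 159.3 yaw 4.46
side px [253. 240.] area 494 wh [97.8  5.1]
  z 12 mid [557.6 180.3] len 285.0 yaw 1.38
  z 36 mid [554.2 201.6] len 277.4 yaw 1.38
side px [175. 261.] area 109 wh [ 1.9 56.9]
  z 12 mid [755.6 290. ] len 190.1 yaw -87.29
  z 36 mid [747.  308.4] len 185.1 yaw -87.29
side px [241. 283.] area 768 wh [ 65.  159.6]
  z 12 mid [562.7 336.3] len 418.2 yaw 11.21
  z 36 mid [559.2 353.5] len 407.0 yaw 11.21
```

```bash
python3 -m pendant '[[[0.65,-1,0],[0,0,-0.97],1],[[0.65,-1,0],[0,0,-0.97],1],[[0.65,-1,0],[0,0,-0.97],1],[[0.65,-1,0],[0,0,-0.97],1],[[0.65,-1,0],[0,0,-0.97],1],[[0.65,-1,0],[0,0,-0.97],1],[[0.65,-1,0],[0,0,-0.97],1],[[0.65,-1,0],[0,0,-0.97],1],[[0.65,-1,0],[0,0,-0.97],1],[[0.65,-1,0],[0,0,-0.97],1]]'
python3 -m pendant '[[[0.65,-1,0],[0,0,0],1],[[0.65,-1,0],[0,0,0],1],[[0.65,-1,0],[0,0,0],1],[[0.65,-1,0],[0,0,0],1],[[0.65,-1,0],[0,0,0],1],[[0.65,-1,0],[0,0,0],1],[[0.65,-1,0],[0,0,0],1],[[0.65,-0.8,0],[0,0,0],1],[[0,0,0],[0,0,0],1],[[0,0,0],[0,0,0],1]]'
python3 - <<'E'
from h import *
p=bot.camera_params("wrist"); im=bot.capture("wrist"); cv2.imwrite("pics/w1.png",im)
blobs("wrist",im,th=130); print(bot.get_obs()["tcp_rot"])
E
```

```text
time: 0.93
tool_pos: [389.6, 186.2, 243.6]
tcp_rot: [-3.141, 0.0, 1.593]
contact_force: [0.1, 0.6, 0.3]
grip_width: 91.9
finger_force: 0.0
time: 1.77
tool_pos: [545.2, -47.3, 242.7]
tcp_rot: [-3.14, -0.001, 1.596]
contact_force: [0.1, 1.3, 0.8]
grip_width: 91.5
finger_force: 0.0
wrist px [305. 126.] area 52503 wh [277.6 276.7]
  z 12 mid [601.9   2.1] len 325.3 yaw -3.25
  z 36 mid [598.1   4. ] len 304.3 yaw -3.25
wrist px [454. 127.] area 1041 wh [  5.6 232.1]
  z 12 mid [774.4  -7.2] len 265.6 yaw -87.07
  z 36 mid [759.5  -4.6] len 248.4 yaw -87.07
wrist px [102.  76.] area 406 wh [83.2  6.2]
  z 12 mid [368.7  49. ] len 86.4 yaw -87.29
  z 36 mid [380.   47.9] len 80.8 yaw -87.29
wrist px [201. 117.] area 467 wh [44.7 12.3]
  z 12 mid [479.    8.6] len 50.3 yaw -87.07
  z 36 mid [483.2  10.1] len 47.1 yaw -87.07
wrist px [119. 187.] area 508 wh [95.3  6.1]
  z 12 mid [375.3 -80.3] len 121.3 yaw -86.86
  z 36 mid [386.2 -73.1] len 113.5 yaw -86.86
wrist px [141. 252.] area 1391 wh [29.  74.2]
  z 12 mid [ 394.1 -167. ] len 109.4 yaw 46.31
  z 36 mid [ 403.8 -154.2] len 102.3 yaw 
[... 435 characters left out ...]
 area 856 wh [28. 34.]
  z 12 mid [ 732.4 -253.6] len 47.8 yaw 1.72
  z 36 mid [ 720.2 -235.2] len 44.7 yaw 1.72
wrist px [297. 324.] area 337 wh [10. 36.]
  z 12 mid [ 608.3 -274.2] len 51.3 yaw 1.72
  z 36 mid [ 604.2 -254.4] len 48.0 yaw 1.72
wrist px [320. 323.] area 91 wh [12.2  8.1]
  z 12 mid [ 641.4 -272.3] len 20.8 yaw -77.21
  z 36 mid [ 635.2 -252.7] len 19.5 yaw -77.21
wrist px [272. 324.] area 62 wh [7. 7.]
  z 12 mid [ 573.5 -276.1] len 10.0 yaw 1.72
  z 36 mid [ 571.6 -256.2] len 9.3 yaw 1.72
wrist px [174. 378.] area 3017 wh [339.   9.]
  z 12 mid [ 428.4 -378.7] len 515.2 yaw 1.76
  z 36 mid [ 435.9 -352.2] len 481.9 yaw 1.76
[-3.13983998e+00 -8.02038578e-04  1.59773224e+00]
```

View pics/w1.png

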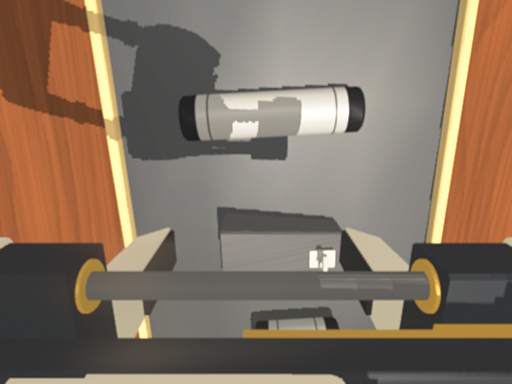

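The wrist view shows the tube with cap ends at about (181,118) and (364,109), and the cowbell below it, clear of where the fingers will descend.

```bash
python3 - <<'E'
from h import *
A,B=ray("wrist",(180,118),36),ray("wrist",(364,109),36)
print(A,B,(A+B)/2,np.linalg.norm(A-B),np.degrees(np.arctan2(*(B-A)[1::-1])))
for n in("scene","side"):
  for X in((A+B)/2,):print(n,proj(n,X))
print("bell near edge",ray("wrist",(220,232),70),ray("wrist",(338,233),70),ray("wrist",(220,212),12))
print(ray("scene",(345,163),57),ray("scene",(341,215),57), ray("side",(218,263),57),ray("side",(288,262),57))
E
```

```text
[459.97897922   8.99853506  36.        ] [658.20624763  23.99746518  36.        ] [559.09261342  16.49800012  36.        ] 198.7939079648468 4.3270583676711265
scene [250.91894428 201.54550072]
side [261.24706919 196.07800159]
bell near edge [ 506.55770581 -108.9272006    70.        ] [ 635.31328047 -106.36439238   70.        ] [ 499.78363725 -107.40248157   12.        ]
[450.2459526  334.56025049  57.        ] [647.31978737 281.94722472  57.        ] [627.37853046 316.38281245  57.        ] [447.86229077 281.95046985  57.        ]
```

```bash
python3 -m pendant '[[[0.2,0,-1],[0,0,0],1],[[0.2,0,-1],[0,0,0],1],[[0,0,-1],[0,0,0],1],[[0,0,-1],[0,0,0],1],[[0,0,-1],[0,0,0],1],[[0,0,-0.8],[0,0,0],1],[[0,0,-0.5],[0,0,0],1],[[0,0,-0.25],[0,0,0],1],[[0,0,0],[0,0,0],1],[[0,0,0],[0,0,0],1]]'
```

```text
time: 2.65
tool_pos: [557.2, -45.5, 47.9]
tcp_rot: [3.141, 0.0, 1.6]
contact_force: [0.4, -0.4, 0.4]
grip_width: 92.0
finger_force: 0.0
```

```bash
python3 -m pendant '[[[0,0.2,0],[0,0,0],1],[[0,0.2,0],[0,0,0],1],[[0,0.2,0],[0,0,0],1],[[0,0.1,0],[0,0,0],1],[[0,0.1,0],[0,0,0],1],[[0,0.1,0],[0,0,0],1],[[0,0.1,0],[0,0,0],1],[[0,0.1,0],[0,0,0],1],[[0,0.1,0],[0,0,0],1],[[0,0.1,0],[0,0,0],1]]'
python3 -m pendant '[[[0,0.1,0],[0,0,0],1],[[0,0.1,0],[0,0,0],1],[[0,0.1,0],[0,0,0],1],[[0,0.1,0],[0,0,0],1],[[0,0.1,0],[0,0,0],1],[[0,0.1,0],[0,0,0],1],[[0,0.1,0],[0,0,0],1],[[0,0.1,0],[0,0,0],1],[[0,0.1,0],[0,0,0],1],[[0,0.1,0],[0,0,0],1]]'
python3 - <<'E'
from h import *
im=bot.capture("wrist"); cv2.imwrite("pics/w2.png",im)
im=bot.capture("side"); cv2.imwrite("pics/s2.png",im); cv2.imwrite("pics/s2c.png",cv2.resize(im[120:320,140:400],None,fx=3,fy=3))
E
```

```text
time: 3.48
tool_pos: [557.1, -7.0, 47.2]
tcp_rot: [-3.142, -0.0, 1.599]
contact_force: [-0.7, -0.2, -0.5]
grip_width: 91.8
finger_force: 0.1
time: 4.32
tool_pos: [557.1, 23.1, 47.2]
tcp_rot: [3.141, 0.0, 1.599]
contact_force: [-0.2, -0.1, 0.4]
grip_width: 91.8
finger_force: 0.1
```

View pics/s2c.png

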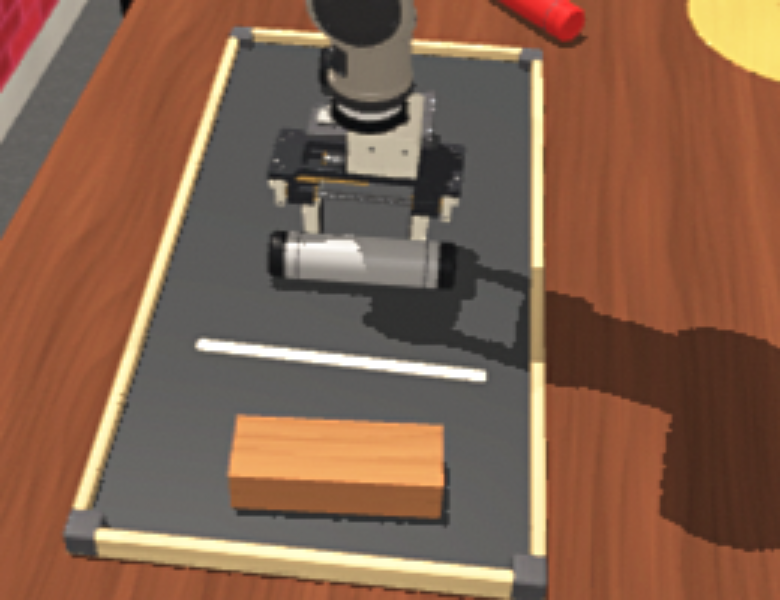

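The tube rolls ahead of both fingers; its ends sit at crop (270,254) and (456,266), and the tape runs from (198,345) to (485,376).

```bash
python3 - <<'E'
from h import *
A,B=[ray("side",(140+u/3,120+v/3),36) for u,v in((270,254),(456,266))]
print(A,B,(A+B)/2,np.linalg.norm(A-B),np.degrees(np.arctan2(*(A-B)[1::-1])))
A,B=[ray("side",(140+u/3,120+v/3),12) for u,v in((196,345),(487,376))]
print(A,B,(A+B)/2,np.linalg.norm(A-B),np.degrees(np.arctan2(*(A-B)[1::-1])))
E
```

```text
[647.85310396  72.48737981  36.        ] [457.69178211  56.72307355  36.        ] [552.77244303  64.60522668  36.        ] 190.813630747697 4.7389637197467165
[697.85680154 186.92428761  12.        ] [414.42699949 177.86818466  12.        ] [556.14190052 182.39623614  12.        ] 283.57444470609187 1.8300828115992793
```

```bash
for i in 1; do python3 -m pendant '[[[0,0.1,0],[0,0,0],1],[[0,0.1,0],[0,0,0],1],[[0,0.1,0],[0,0,0],1],[[0,0.1,0],[0,0,0],1],[[0,0.1,0],[0,0,0],1],[[0,0.1,0],[0,0,0],1],[[0,0.1,0],[0,0,0],1],[[0,0.1,0],[0,0,0],1],[[0,0.1,0],[0,0,0],1],[[0,0.1,0],[0,0,0],1]]'; done
python3 -m pendant '[[[0,0.1,0],[0,0,0],1],[[0,0.1,0],[0,0,0],1],[[0,0.1,0],[0,0,0],1],[[0,0.1,0],[0,0,0],1],[[0,0.1,0],[0,0,0],1],[[0,0.1,0],[0,0,0],1],[[0,0.1,0],[0,0,0],1],[[0,0.1,0],[0,0,0],1],[[0,0.1,0],[0,0,0],1],[[0,0.1,0],[0,0,0],1]]'
python3 -m pendant '[[[0,0.1,0],[0,0,0],1],[[0,0.1,0],[0,0,0],1],[[0,0.1,0],[0,0,0],1],[[0,0.09,0],[0,0,0],1],[[0,0.08,0],[0,0,0],1],[[0,0.07,0],[0,0,0],1],[[0,0.06,0],[0,0,0],1],[[0,0.05,0],[0,0,0],1],[[0,0.05,0],[0,0,0],1],[[0,0.05,0],[0,0,0],1]]'
python3 - <<'E'
from h import *
im=bot.capture("side"); cv2.imwrite("pics/s3.png",im); cv2.imwrite("pics/s3c.png",cv2.resize(im[120:320,140:400],None,fx=3,fy=3))
E
```

```text
time: 5.25
tool_pos: [557.1, 53.1, 47.2]
tcp_rot: [3.142, -0.0, 1.599]
contact_force: [0.3, 0.0, -0.4]
grip_width: 91.7
finger_force: 0.0
time: 6.08
tool_pos: [557.1, 83.1, 47.2]
tcp_rot: [3.142, 0.0, 1.599]
contact_force: [0.7, -0.4, -0.3]
grip_width: 91.9
finger_force: 0.1
time: 6.92
tool_pos: [557.1, 105.4, 47.3]
tcp_rot: [3.141, 0.0, 1.599]
contact_force: [0.0, 1.4, -0.2]
grip_width: 91.7
finger_force: 0.0
```

View pics/s3c.png

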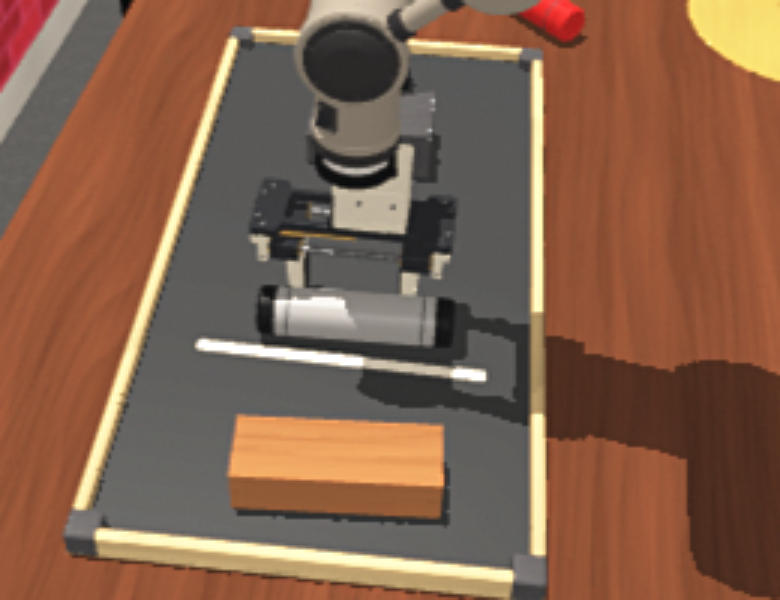

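The tube's ends are now at crop (258,310) and (455,322), just short of the tape.

```bash
python3 - <<'E'
from h import *
A,B=[ray("side",(140+u/3,120+v/3),36) for u,v in((258,310),(455,322))]
print(A,B,(A+B)/2,np.linalg.norm(A-B),np.degrees(np.arctan2(*(A-B)[1::-1])))
print(bot.get_obs()["tool_pos"])
E
```

```text
[642.80707671 152.71317805  36.        ] [451.03660239 135.34605349  36.        ] [546.92183955 144.02961577  36.        ] 192.5552695577525 5.174706487458377
[557.12955408 105.62822903  47.2335256 ]
```

```bash
python3 -m pendant '[[[0,0.06,0],[0,0,0],1],[[0,0.06,0],[0,0,0],1],[[0,0.06,0],[0,0,0],1],[[0,0.06,0],[0,0,0],1],[[0,0.06,0],[0,0,0],1],[[0,0.06,0],[0,0,0],1],[[0,0.06,0],[0,0,0],1],[[0,0.06,0],[0,0,0],1],[[0,0.06,0],[0,0,0],1],[[0,0.06,0],[0,0,0],1]]'
python3 -m pendant '[[[0,0.05,0],[0,0,0],1],[[0,0.05,0],[0,0,0],1],[[0,0.04,0],[0,0,0],1],[[0,0.04,0],[0,0,0],1],[[0,0.03,0],[0,0,0],1],[[0,0.03,0],[0,0,0],1],[[0,0.02,0],[0,0,0],1],[[0,0.02,0],[0,0,0],1],[[0,0.01,0],[0,0,0],1],[[0,0,0],[0,0,0],1]]'
python3 -m pendant '[[[0,0,0],[0,0,0],1],[[0,0,0],[0,0,0],1],[[0,0,0],[0,0,0],1],[[0,0,0],[0,0,0],1],[[0,0,0],[0,0,0],1],[[0,0,0],[0,0,0],1],[[0,0,0],[0,0,0],1],[[0,0,0],[0,0,0],1],[[0,0,0],[0,0,0],1],[[0,0,0],[0,0,0],1]]'
python3 - <<'E'
from h import *
im=bot.capture("side"); cv2.imwrite("pics/s4.png",im); cv2.imwrite("pics/s4c.png",cv2.resize(im[190:270,190:320],None,fx=6,fy=6,interpolation=cv2.INTER_CUBIC))
E
```

```text
time: 7.8
tool_pos: [557.2, 123.5, 47.3]
tcp_rot: [3.141, 0.0, 1.599]
contact_force: [-0.7, 0.3, 0.1]
grip_width: 91.5
finger_force: 0.0
time: 8.63
tool_pos: [557.1, 132.0, 47.2]
tcp_rot: [3.142, 0.0, 1.599]
contact_force: [-0.1, 0.4, 0.1]
grip_width: 92.0
finger_force: 0.0
time: 9.47
tool_pos: [557.1, 132.0, 47.2]
tcp_rot: [3.141, 0.0, 1.599]
contact_force: [-0.3, 0.4, -0.1]
grip_width: 91.6
finger_force: 0.0
```

View pics/s4c.png

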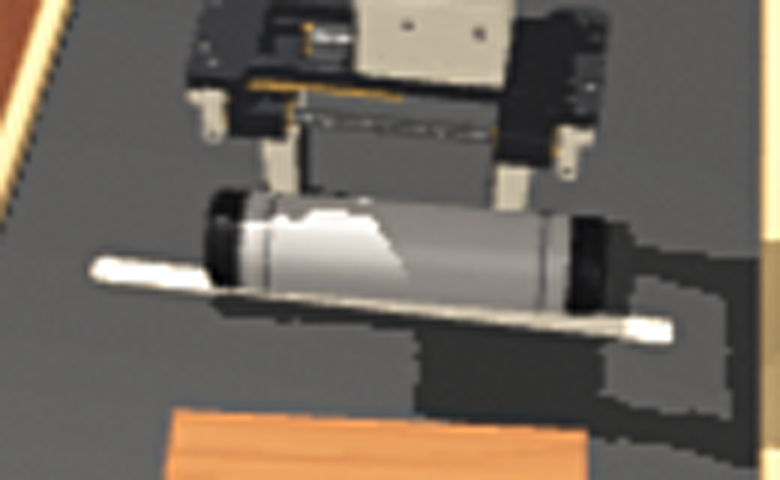

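The tube's ends are at crop (206,238) and (607,264), with the tape running from (90,269) to (672,331) and showing at both ends.

```bash
python3 - <<'E'
from h import *
q=lambda u,v,z:ray("side",(190+(u+.5)/6-.5,190+(v+.5)/6-.5),z)
def rep(A,B):print((A+B)/2,np.linalg.norm(A-B),np.degrees(np.arctan2(*(A-B)[1::-1])));return (A+B)/2,A-B
M,_=rep(q(206,238,36),q(607,264,36)); T,d=rep(q(90,269,12),q(672,331,12))
n=np.array([-d[1],d[0]])/np.hypot(*d[:2]); print("short by",n@(T-M)[:2])
E
```

```text
[547.42514992 168.72485598  36.        ] 193.10452160813938 4.9124433406208
[558.66168245 180.545663    12.        ] 284.0080815094708 1.8226899713879716
short by 11.457430578616709
```

```bash
python3 -m pendant '[[[0,0.05,0],[0,0,0],1],[[0,0.05,0],[0,0,0],1],[[0,0.05,0],[0,0,0],1],[[0,0.05,0],[0,0,0],1],[[0,0.04,0],[0,0,0],1],[[0,0.04,0],[0,0,0],1],[[0,0.03,0],[0,0,0],1],[[0,0.03,0],[0,0,0],1],[[0,0.02,0],[0,0,0],1],[[0,0.01,0],[0,0,0],1]]'
python3 -m pendant '[[[0,0,0],[0,0,0],1],[[0,0,0],[0,0,0],1],[[0,0,0],[0,0,0],1],[[0,0,0],[0,0,0],1],[[0,0,0],[0,0,0],1],[[0,0,0],[0,0,0],1],[[0,0,0],[0,0,0],1],[[0,0,0],[0,0,0],1],[[0,0,0],[0,0,0],1],[[0,0,0],[0,0,0],1]]'
python3 - <<'E'
from h import *
im=bot.capture("side"); cv2.imwrite("pics/s5.png",im); a=cv2.resize(im[200:270,190:320],None,fx=6,fy=4,interpolation=cv2.INTER_CUBIC) if 0 else cv2.resize(im[200:265,190:320],None,fx=6,fy=6,interpolation=cv2.INTER_CUBIC)
cv2.imwrite("pics/s5c.png",a)
E
```

```text
time: 10.35
tool_pos: [557.1, 143.2, 47.2]
tcp_rot: [3.141, -0.0, 1.599]
contact_force: [-0.5, 0.4, -0.1]
grip_width: 91.5
finger_force: 0.0
time: 11.18
tool_pos: [557.1, 143.1, 47.2]
tcp_rot: [3.141, 0.0, 1.599]
contact_force: [0.1, -0.2, -0.4]
grip_width: 91.8
finger_force: 0.0
```

View pics/s5c.png

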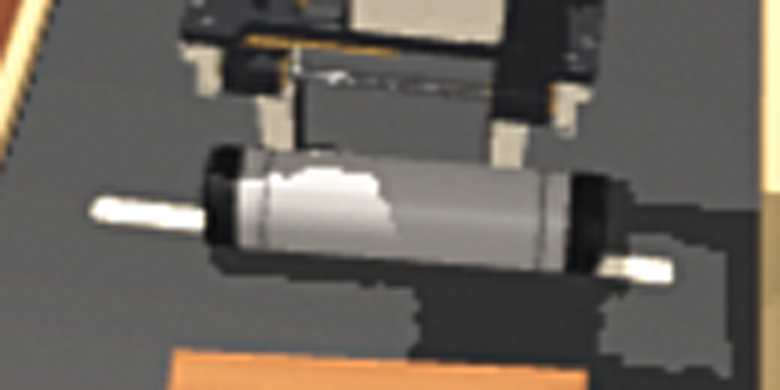

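Tape now shows on both sides of the tube, whose ends are at crop (206,196) and (607,223). I'll back the fingers off and check the position from both cameras.

```bash
python3 -m pendant '[[[0,-0.2,0],[0,0,0],1],[[0,-0.5,0],[0,0,0],1],[[0,-0.8,0],[0,0,0],1],[[0,-0.5,0.6],[0,0,0],1],[[0,-0.3,1],[0,0,0],1],[[0,-0.3,1],[0,0,0],1],[[0,-0.3,1],[0,0,0],1],[[0,-0.5,1],[0,0,0],1],[[0,-0.5,0.5],[0,0,0],1],[[0,0,0],[0,0,0],1]]'
python3 - <<'E'
from h import *
q=lambda u,v,z:ray("side",(190+(u+.5)/6-.5,200+(v+.5)/6-.5),z)
def rep(A,B):print((A+B)/2,np.linalg.norm(A-B),np.degrees(np.arctan2(*(A-B)[1::-1])));return (A+B)/2,A-B
M,_=rep(q(206,196,36),q(607,223,36)); T,d=rep(q(90,209,12),q(672,271,12))
n=np.array([-d[1],d[0]])/np.hypot(*d[:2]); print("short by",n@(T-M)[:2])
s=bot.capture("scene");w=bot.capture("wrist")
cv2.imwrite("pics/f1.png",np.hstack([cv2.resize(s[155:245,270:350],(400,450),interpolation=cv2.INTER_CUBIC),cv2.resize(w,(400,300))[:, :] if 0 else cv2.copyMakeBorder(cv2.resize(w,(400,300)),0,150,0,0,cv2.BORDER_CONSTANT)]))
np.save("wp.npy",bot.camera_params("wrist"),allow_pickle=True)
E
```

```text
time: 12.07
tool_pos: [559.1, 23.4, 204.5]
tcp_rot: [3.134, 0.002, 1.597]
contact_force: [0.7, -0.0, 0.2]
grip_width: 91.6
finger_force: 0.0
[545.53169266 180.58269074  36.        ] 191.6889477129657 4.743380374179374
[558.66168245 180.545663    12.        ] 284.0080815094708 1.8226899713879716
short by -0.4546290238105544
```

View pics/f1.png

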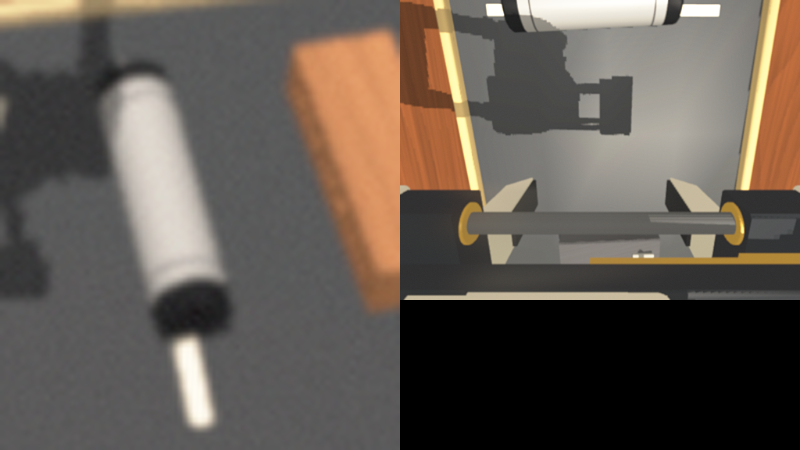

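The scene crop shows the tube lying over the strip, its ends at about (135,78) and (193,312). The wrist view shows tape at both ends.

```bash
python3 - <<'E'
from h import *
q=lambda u,v,z:ray("scene",(270+(u+.5)/5-.5,155+(v+.5)/5-.5),z)
A,B=q(135,78,36),q(193,312,36);M=(A+B)/2
print(A,B,M,np.linalg.norm(A-B)); print(q(201,425,12),q(185,340,12))
from h import proj
im=bot.capture("scene"); blobs("scene",im,zs=(36,))
im=bot.capture("side"); cv2.imwrite("pics/s6.png",im);blobs("side",im,zs=(36,))
E
```

```text
[448.84993776 176.61741707  36.        ] [632.32490568 186.41207361  36.        ] [540.58742172 181.51474534  36.        ] 183.73622166207244
[697.72906267 183.16893045  12.        ] [637.39332399 182.7511061   12.        ]
scene px [243. 155.] area 84 wh [10.4 25.5]
  z 36 mid [365.2   6.5] len 107.2 yaw -24.48
scene px [302. 191.] area 663 wh [43.7 16.5]
  z 36 mid [531.3 180.2] len 167.6 yaw 3.17
scene px [256. 182.] area 211 wh [10.1 28.5]
  z 36 mid [483.5  40. ] len 92.6 yaw -88.6
scene px [198. 207.] area 919 wh [40.8 25.7]
  z 36 mid [ 560.7 -150.6] len 153.8 yaw 5.07
scene px [155. 218.] area 355 wh [23.4 16.7]
  z 36 mid [ 590.5 -280.5] len 86.2 yaw 6.57
scene px [379. 230.] area 101 wh [42.5 12. ]
  z 36 mid [694.  389.4] len 136.2 yaw 11.66
scene px [308. 231.] area 130 wh [18.8  7.1]
  z 36 mid [681.4 178.7] len 64.3 yaw 0.97
scene px [132. 276.] area 71 wh [10.  9.]
  z 36 mid [ 778.9 -338.4] len 28.3 yaw 84.75
side px [269. 120.] area 533 wh [26.3 30.6]
  z 36 mid [ 596.4 -443.5] len 229.9 yaw -84.14
side px [192. 208.] area 334 wh [  6.  169.2]
  z 36 mid [760.4  28.8] len 741.7 yaw -88.23
side px [262. 140.] area 93 wh [21.  5.]
  z 36 mid [ 605.  -288.4] len 78.1 yaw 10.54
side px [319. 176.] area 178 wh [71.  2.]
  z 36 mid [ 384.5 -133.7] len 381.7 yaw -87.25
side px [258. 154.] area 463 wh [20. 38.]
  z 36 mid [ 604.4 -202.6] len 135.4 yaw 10.44
side px [261. 147.] area 65 wh [18.1  3.5]
  z 36 mid [ 600.8 -248.2] len 66.2 yaw 4.7
side px [282. 157.] area 86 wh [ 6.2 14. ]
  z 36 mid [ 517.6 -199.1] len 82.6 yaw -88.29
side px [256. 234.] area 938 wh [55.5 17.2]
  z 36 mid [548.2 179.5] len 159.1 yaw 4.0
side px [214. 235.] area 94 wh [18.4  5. ]
  z 36 mid [666.3 204.4] len 53.1 yaw 1.48
side px [241. 280.] area 1450 wh [ 70.  159.8]
  z 36 mid [560.8 344.6] len 410.0 yaw 10.87
```

Both cameras put the tube's middle within about 1 mm of the centre line, with tape showing at both ends. The cowbell and short shaker haven't moved.

```bash
python3 -c "
from plant import bot
print(bot.close_job())"
```

```text
the job is handed in; nothing more can be done
None
```

The long shaker now lies still along the tape, with its middle within about 1 mm of the strip's centre line by both fixed cameras, about 3 degrees off parallel as at the start, and with tape showing at both ends; the short shaker, cowbell and wood block were left untouched, and the job is handed in.

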